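Hold a pan of oak galls under the stereo microscope

TASK

Gently set the fourth oak gall, now on the cork ring, into the hollow on top of the three galls in the handled pan, so that it rests there by itself. Then lift the pan by its handle, carry it level without spilling the pile, and finish while holding it in the gripper under the microscope's lens: level, still, clear of the stage plate, the top gall centred under the lens and about halfway between lens and stage plate, where the picture is sharp. Do not bump the microscope, and leave the other things on the bench where they are.

Things in the scene. Friction and masses are not known exactly. Their poses are not given: they have to be found in the camera images.
- microscope: cream stereo microscope, fixed. Origin on the table straight below the lens; z up, x points from the lens to the column. Base x -90 to 170, y -85 to 85 mm, top face 58 mm high. The space over the base is open from its -x end and from both y sides
- lens (a point): centre of the lens's lower face, 220 mm above the table. Above it the barrel is 60 mm across, 84 mm from 240 mm up, 98 mm from 278 to 308, then a head (x -45 to 60, y -53 to 53 mm) to 368; the eyepieces lean over the column up to 470
- stage (a point): centre of the top of the white round stage plate (94 mm across), 60 mm above the table, straight below the lens
- column (a point): foot of the steel column (25 mm thick, foot collar 48 mm thick to 91 mm high), 130 mm from the lens axis. It carries the focus block and knobs (40 mm to the lens side of it, y -54 to 54 mm, from 260 mm up) and a slanting lamp tube whose lowest end, 190 mm high, is 45 mm from the lens axis
- pan: shallow round aluminium sample pan with a straight handle, loose, about 90 g. Origin at the centre of the pan's underside, z up, the handle points to its -x. Pan 82 mm across outside, 76 mm inside, rim 16 mm high, floor 3 mm thick
- pan_handle (a point): middle of the handle, 115 mm from the pan's centre and 34 mm above the pan's underside. The handle is a black bar 14 mm wide (pan y), 18 mm tall, 85 mm long (pan x -74 to -159 mm), joined to the pan by two thin rods; a foot 8 mm thick under it at pan x -153 keeps it off the table
- gall_a: round brown oak gall, rigid, a ball 34 mm across, about 16 g; origin at its centre; its axes mean nothing. One of the three lying on the pan's floor, touching or nearly so in a triangle (centres 20 mm above the pan's underside and about 20 mm from its centre, tops at 37 mm)
- gall_b: round brown oak gall, rigid, a ball 34 mm across, about 16 g; origin at its centre; its axes mean nothing. One of the three lying on the pan's floor, touching or nearly so in a triangle (centres 20 mm above the pan's underside and about 20 mm from its centre, tops at 37 mm)
- gall_c: round brown oak gall, rigid, a ball 34 mm across, about 16 g; origin at its centre; its axes mean nothing. One of the three lying on the pan's floor, touching or nearly so in a triangle (centres 20 mm above the pan's underside and about 20 mm from its centre, tops at 37 mm)
- gall_d: round brown oak gall, rigid, a ball 34 mm across, about 16 g; origin at its centre; its axes mean nothing. The fourth one: starts on the cork ring, centre 28 mm above the table. Resting on the other three its centre is about 47 mm above the pan's underside; it leaves their hollow if the pan tips some 19 degrees
- cork_ring: loose cork ring 60 mm across, hole 24 mm, 16 mm high, a stand for round things; origin at the centre of its underside
- petri_dish: closed glass dish 62 mm across, 16 mm high; leave alone
- forceps: steel forceps lying flat, 125 mm long along its x, 8 mm high; leave alone
- fine_forceps: steel forceps lying flat, 110 mm long along its x, 8 mm high; leave alone
- loupe: folding hand lens, lens part 32 mm across at the origin, case to 63 mm along its x, 14 mm high; leave alone
- pin_jar: small glass jar with black cap, 44 mm across, 45 mm high; leave alone
- scalpel_handle: flat steel handle 120 mm long along its x, 5 mm high; leave alone
- sample_vial: small glass vial with white cap, 26 mm across, 55 mm high, standing; leave alone
Mind the look-alikes: they are no part of the job. What is shaped like the gall_b but blue or purple is not meant.

How it is judged:
On the way, in this order (a step that is already met when the one before it is completed fails the run):
1. the fourth gall rests in the hollow on top of the three in the pan, let go (distance between each of gall_a, gall_b, gall_c and pan below 0.034 m and z of gall_d in the frame of pan between 0.041 and 0.053 m and x of gall_d in the frame of pan between -0.01 and 0.01 m and y of gall_d in the frame of pan between -0.01 and 0.01 m and contact force between gall_d and the fingers below 0.05 N and contact force between gall_d and the arm below 0.05 N and linear speed of gall_d below 0.03 m/s and height (world z) of pan below 0.01 m), for 0.3 s.
2. the pan is held up off the table by the fingers with the whole pile in it (distance between each of gall_a, gall_b, gall_c and pan below 0.034 m and z of gall_d in the frame of pan between 0.041 and 0.053 m and x of gall_d in the frame of pan between -0.01 and 0.01 m and y of gall_d in the frame of pan between -0.01 and 0.01 m and contact force between gall_d and the fingers below 0.05 N and contact force between gall_d and the arm below 0.05 N and height (world z) of pan above 0.03 m and contact force between pan and the fingers above 0.5 N), for 0.2 s.
At the end, for the whole second after the job is handed in: Pan held by the fingers only, under 30 mm/s, level within 7 degrees, three galls on its floor, the fourth untouched in the hollow on top (10 mm off the pan's middle at most), its centre within 15 mm of the lens axis and 60 to 100 mm below the lens (distance between each of gall_a, gall_b, gall_c and pan below 0.034 m and z of gall_d in the frame of pan between 0.041 and 0.053 m and x of gall_d in the frame of pan between -0.01 and 0.01 m and y of gall_d in the frame of pan between -0.01 and 0.01 m and contact force between gall_d and the fingers below 0.05 N and contact force between gall_d and the arm below 0.05 N and horizontal distance between gall_d and lens below 0.015 m and z of gall_d in the frame of lens between -0.1 and -0.06 m and angle between pan's own z axis and vertical below 0.12 rad and contact force between pan and the fingers above 0.5 N and contact force between pan and microscope below 0.05 N and linear speed of each of pan, gall_d below 0.03 m/s); the arm keeps its last pose, push and grip.
It fails at once if the pan is tipped more than 17 degrees (angle between pan's own z axis and vertical above 0.3 rad).
It fails at once if one of the three lower galls leaves the pan (distance between any of gall_a, gall_b, gall_c and pan above 0.045 m).
It fails at once if the fourth gall is dropped (falls freely faster than 0.6 m/s, some 20 mm) (linear speed of gall_d above 0.6 m/s and contact force between gall_d and anything else below 0.001 N).
It fails at once if the microscope is bumped by the robot or the pan with more than 3 N (contact force between microscope and the arm above 3 N or contact force between microscope and the fingers above 3 N or contact force between microscope and pan above 3 N).
It fails at once if another thing on the bench is shifted by more than 25 mm (distance of any of petri_dish, forceps, fine_forceps, loupe, pin_jar, scalpel_handle, sample_vial from where it was at the start of the episode above 0.025 m).
It also fails if it takes over 64 s, if anything falls off the work surface, if the arm or the gripper's body presses on something with over 40 N, if the wrist force passes 120 N, or if a joint passes its speed limit or range.

ROBOT

A 7-joint arm with a two-finger parallel gripper is mounted at the origin on the work surface. World frame = base frame: x ahead of the robot, y to its left, z up, the work surface at z = 0. Lengths are in m, angles in rad, forces in N, time in s.
With the tool pointing down it reaches from about 0.425 to 0.925 m from the base axis. Payload 6.8 kg.
Tool frame: the origin (TCP) lies at the very end of the fingers, on their centre line; the grasp point (between the pads) lies 19 mm behind it; z points along the fingers, y is the line along which they close (so a half turn about z gives the same grasp; the last joint's range is limited). The gripper opens to 85 mm and grips with 20 to 120 N. Pads are 22 mm wide; open, the fingers measure 114 mm over their backs; the gripper's body (76 mm by 85 mm) begins 54 mm behind the grasp point. The pads swing forward as they close: fully open they stand 13 mm farther back than shut.
Start: joints at [-1.367, 0.477, 0.022, 1.555, -0.011, 1.109, -0.083], TCP at [0.207, 0.642, 0.231] pointing down, gripper open.
Joint ranges: [-2.96, 2.96], [-0.34, 2.1], [-1.41, 1.46], [0.24, 2.44], [-1.37, 4.51], [0.17, 1.92], [-2.96, 2.96]. Speed limits (rad/s): [2.39, 2.39, 3.14, 3.14, 3.14, 3.14, 3.14].

INTERFACE

Orientations are given as a unit quaternion [w, x, y, z].
In Python, from rig import get_obs, get_image, sign_off gives the robot as it stands. The module is installed in compiled form; this text tells all that it offers.
- The arm moves only by the tool step_arm, never from a script. Its argument "motion" is one flat list of numbers, 7 for each row, row after row: the shift along the tool's x, y, z in mm, then the turn, a rotation vector about the tool's x, y, z in rad, then the closure, from 0 (fully open) to 1 (shut). A call has 1 to 10 rows; each row shifts and turns the commanded pose from where the row before left it, along the tool's axes as they then stand; what a row does not reach is not made up. A row lasts 1/12 s, in which the tool goes at most 41.7 mm and 7.16 degrees, less where a joint would pass 70% of its speed; a pose out of reach is approached as far as the arm can. A call is refused whole if a number of a shift passes 41.7 or a number of a turn 0.125, either way. A call with a gripper value outside its range is refused whole. The fingers move at their own pace and stop on an object; "grip_force" is the grip in N (left out, the last holds). Time passes only in rows, so rows that do not move let the fingers close. It gives the time, the measured TCP pose, the force, the opening and the grip force at its end, in the units of the state.
- get_obs(): the state, without advancing time (a new reading comes with each control period).
- get_image(name): name is "scene" or "top" or "wrist"; returns a dict with "image" (420x560x3 uint8, red, green, blue), "fx", "fy", "cx", "cy" (pixels), "k1" (the pictures are not rectified: a ray, as slopes to the right and down, at radius r is drawn at 1 + k1 r^2 times it, then the intrinsics apply), "cam_to_world" (4x4, takes a point from camera to world coordinates). Camera axes: x right, y down, z forward; pixel columns grow to the right and rows downward; lengths in m; the calibration is good to about 2 mm. A picture is of the moment at which its call begins. There is no depth.
- sign_off(): hands the job in; it is judged then, once.
The state is a dict: "clock": time; "q": joint angles; "joint_vel": joint speeds; "effort": joint torques, N m; "tool_pos": TCP position; "tcp_rot": TCP orientation; "force": force on the tool from outside, world axes, zero at the start; "wrist_torque": the same for the moment, N m; "grip_width": finger opening in m; "finger_force": force on a finger pad.
Only numpy, scipy, OpenCV 4.12 (cv2) and the standard library are available. Lean on these libraries where they do the work, as an engineer would, in place of code of your own. Each camera call takes 0.05 s, during which the arm holds its last target. There are 200 camera calls.

## Working session

There is one attempt and no reset: what is moved stays moved. The work goes in short steps, Python scripts to look and compute and a tool call to move; the robot and the scene stay as the last step left them, time stands still between calls to the robot, and variables do not carry over. Pictures are saved under pics/ and viewed, at most 10 in all, crops included, and the job is handed in when it is done.

Besides the shell and the picture viewer there is one more tool, called after "Emit:" by a JSON object that holds its "api" and its "payload". step_arm: Moves the arm, as the interface text tells. Its arguments: {"type":"object","properties":{"motion":{"type":"array","items":{"type":"number"}},"grip_force":{"type":"number"}},"required":["motion"]}

```bash
mkdir -p pics
cat > h.py <<'E'
import numpy as np, cv2
from scipy.spatial.transform import Rotation as R
from rig import get_obs, get_image
def ray(im,u,v):
    d=np.array([(u-im['cx'])/im['fx'],(v-im['cy'])/im['fy']]); s=d.copy()
    for _ in range(20): s=d/(1+im['k1']*(s@s))
    T=np.array(im['cam_to_world']); return T[:3,3],T[:3,:3]@np.array([s[0],s[1],1.])
def onz(im,u,v,z):
    o,d=ray(im,u,v); return o+d*(z-o[2])/d[2]
def proj(im,p):
    T=np.array(im['cam_to_world']); c=T[:3,:3].T@(np.array(p)-T[:3,3]); s=c[:2]/c[2]
    s=s*(1+im['k1']*(s@s)); return s[0]*im['fx']+im['cx'],s[1]*im['fy']+im['cy']
def snap(n,f):
    im=get_image(n); cv2.imwrite('pics/'+f,im['image'][:,:,::-1]); return im
def tool():
    o=get_obs(); q=o['tcp_rot']; return np.array(o['tool_pos']),R.from_quat([q[1],q[2],q[3],q[0]])
E
python3 - <<'E'
from h import *
import pickle
a=snap('top','top0.png');b=snap('scene','scene0.png');pickle.dump((a,b),open('im0.pkl','wb'))
for i in (a,b): print(i['fx'],i['cx'],i['k1'],np.round(i['cam_to_world'],3))
o=get_obs();print({k:np.round(v,3) for k,v in o.items()})
E
```

```text
444.11774245701895 281.48657764756945 0.02850773805710232 [[-0.003 -0.996  0.092  0.496]
 [-1.     0.004  0.009 -0.055]
 [-0.009 -0.092 -0.996  1.181]
 [ 0.     0.     0.     1.   ]]
385.12481962622144 276.06321687839215 0.01989698192129319 [[-0.049  0.677 -0.734  1.398]
 [ 0.999  0.041 -0.029 -0.015]
 [ 0.011 -0.735 -0.678  0.875]
 [ 0.     0.     0.     1.   ]]
{'clock': np.float64(0.1), 'q': array([-1.367,  0.478,  0.022,  1.556, -0.012,  1.109, -0.083]), 'joint_vel': array([-0.001, -0.001,  0.001, -0.003,  0.001,  0.001,  0.   ]), 'effort': array([ 3.0000e-03, -5.9776e+01,  1.6130e+00, -2.8195e+01,  1.3000e-02,
        5.0000e-03,  0.0000e+00]), 'tool_pos': array([0.207, 0.642, 0.23 ]), 'tcp_rot': array([-0.   ,  0.155,  0.988, -0.001]), 'force': array([ 0.75 , -0.021,  0.232]), 'wrist_torque': array([ 0.032, -0.024, -0.043]), 'finger_force': np.float64(0.0), 'grip_width': np.float64(0.085)}
```

View pics/top0.png

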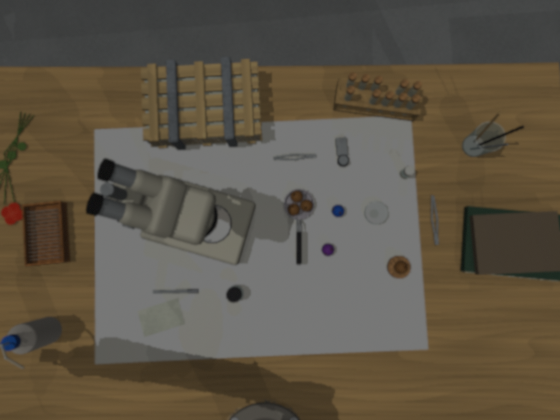

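View pics/scene0.png

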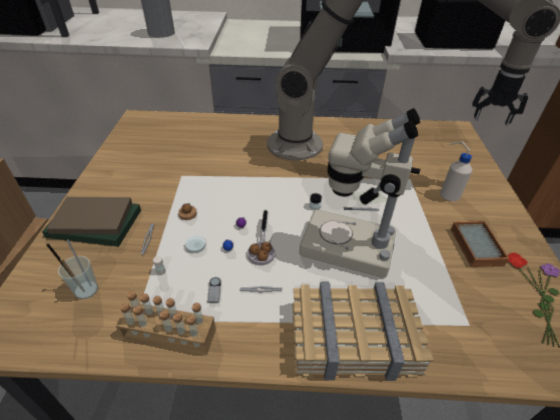

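The top view shows the lens area near (215,225), the pan at (300,205) with its handle to (299,262), and the cork ring at (400,266). The blue ball (338,211) and purple ball (328,249) are decoys, so the brown ball at (400,266) is gall_d. I'll confirm this in enlarged crops.

Run:
```python
from h import *
import pickle
a,b=pickle.load(open('im0.pkl','rb'))
def crop(im,x,y,w,h,s):
    c=cv2.resize(im['image'][y:y+h,x:x+w,::-1],None,fx=s,fy=s,interpolation=cv2.INTER_CUBIC)
    c=cv2.convertScaleAbs(c,alpha=1.4)
    for i in range(0,w,20): cv2.putText(c,str(x+i),(int(i*s),8),0,.3,(0,0,255));cv2.line(c,(int(i*s),8),(int(i*s),14),(0,0,255))
    for j in range(0,h,20): cv2.putText(c,str(y+j),(0,int(j*s)+4),0,.3,(0,0,255));cv2.line(c,(20,int(j*s)),(26,int(j*s)),(0,0,255))
    return c
m=np.hstack([np.vstack([crop(a,130,160,130,110,3),crop(b,290,190,130,90,3)]),np.vstack([crop(a,280,180,135,100,3),crop(b,170,195,135,100,3)])])
print(m.shape);cv2.imwrite('pics/c1.png',m)
```

```text
(600, 795, 3)
```

View pics/c1.png

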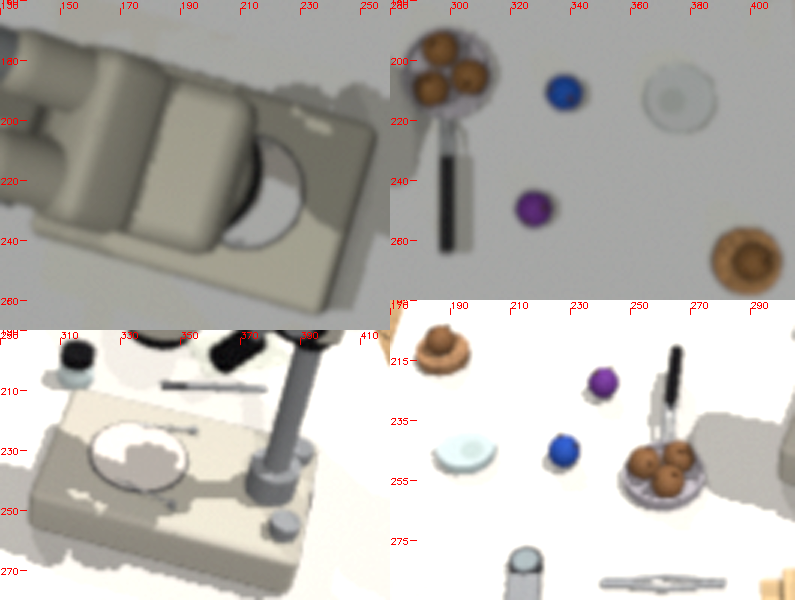

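The crop confirms it. gall_d is the brown ball on the tan cork ring (top ~(400.7,267), scene ~(187,208)), while blue (338,211) and purple (326,249) are decoys. The stage ellipse in the scene view is centred at about (336,233). Base top corners in the top view are (255,202), (237,264) and (142,237).

Run:
```python
from h import *
import pickle
a,b=pickle.load(open('im0.pkl','rb'))
def comps(im,x,y,w,h,lo,hi,mn):
    hsv=cv2.cvtColor(im['image'][y:y+h,x:x+w],cv2.COLOR_RGB2HSV); m=cv2.inRange(hsv,lo,hi)
    n,_,s,c=cv2.connectedComponentsWithStats(m); return [(c[i]+[x,y],s[i][2:]) for i in range(1,n) if s[i][4]>mn]
P=lambda *x:print(*[np.round(k,4) for k in x])
for u,v in [(255.3,201.7),(236.7,264.3),(141.7,236.7)]: print('basecorner');P(onz(a,u,v,.058))
print('stage');P(onz(b,336.2,232.8,.060))
# black handle, top view
y0=228
g=cv2.cvtColor(a['image'],cv2.COLOR_RGB2GRAY); ys,xs=np.nonzero(g[225:272,290:304]<45); ys+=225;xs+=290
pts=np.array([onz(a,u,v,.043) for u,v in zip(xs,ys)]); c=pts.mean(0); print('handle');P(c,pts.min(0),pts.max(0),len(pts))
w,V=np.linalg.eigh(np.cov(pts[:,:2].T)); print('hdir');P(V[:,1])
for n,r in (('pan+galls',(280,180,40,40)),('cork',(380,245,40,45))):
    print(n,comps(a,*r,(5,90,20),(20,255,115 if n!='cork' else 255),20))
# pan blob outline
gg=a['image'][180:230,275:325]
# gall d by triangulation
def tri(p,q):
    o1,d1=ray(a,*p);o2,d2=ray(b,*q);A=np.stack([d1,-d2],1);t=np.linalg.lstsq(A,o2-o1,rcond=None)[0]
    x,y=o1+t[0]*d1,o2+t[1]*d2; return (x+y)/2,np.linalg.norm(x-y)
print('galld',tri((400.7,267.3),(186.7,208)),onz(a,400.7,267.3,.028),onz(b,186.7,208,.028))
for u,v in [(296.5,195.8),(306.5,205.5),(293.7,209)]: print('g');P(onz(a,u,v,.020))
print('pan rim centre',onz(a,280+(449.5-390)/3,180+73/3,.016))
```

```text
basecorner
[0.6262 0.0215 0.058 ]
basecorner
[0.468  0.0679 0.058 ]
basecorner
[0.5384 0.3084 0.058 ]
stage
[0.5793 0.133  0.06  ]
handle
[ 0.5104 -0.0881  0.043 ] [ 0.4729 -0.0922  0.043 ] [ 0.5493 -0.084   0.043 ] 122
hdir
[-1.      0.0072]
pan+galls [(array([301.13300493, 200.65024631]), array([ 21,  20, 203], dtype=int32)), (array([293.45918367, 208.95918367]), array([12, 11, 98], dtype=int32))]
cork [(array([398.51780822, 266.70410959]), array([ 22,  21, 365], dtype=int32))]
galld (array([ 0.45825848, -0.34954665,  0.02593726]), np.float64(0.002478723739842464)) [ 0.45846656 -0.35028836  0.028     ] [ 0.4607203  -0.34742763  0.028     ]
g
[ 0.6457 -0.0845  0.02  ]
g
[ 0.6199 -0.1106  0.02  ]
g
[ 0.6108 -0.0769  0.02  ]
pan rim centre [ 0.62351879 -0.09322366  0.016     ]
```

Emit:
{"api": "step_arm", "payload": {"motion": [0, 0, -41, 0, 0, -0.104, 0, 0, 0, -41, 0, 0, -0.104, 0, 0, 0, -41, 0, 0, -0.103, 0, -27, -28, 0, 0, 0, 0, 0, -27, -28, 0, 0, 0, 0, 0, -27, -28, 0, 0, 0, 0, 0, -27, -28, 0, 0, 0, 0, 0, -25, -30, 0, 0, 0, 0, 0, 0, 0, 0, 0, 0, 0, 0]}}

```text
clock: 0.85
tool_pos: [0.3478, 0.4927, 0.3545]
tcp_rot: [0.002, 0.007, 1.0, -0.002]
force: [1.5, 0.0, 0.7]
grip_width: 0.0855
finger_force: 0.0
```

Emit:
{"api": "step_arm", "payload": {"motion": [-6, -38, 0, 0, 0, 0, 0, -6, -38, 0, 0, 0, 0, 0, -6, -38, 0, 0, 0, 0, 0, -6, -38, 0, 0, 0, 0, 0, -6, -38, 0, 0, 0, 0, 0, -6, -38, 0, 0, 0, 0, 0, -6, -38, 0, 0, 0, 0, 0, -6, -38, 0, 0, 0, 0, 0, -5, -38, 0, 0, 0, 0, 0]}}

```text
clock: 1.6
tool_pos: [0.3924, 0.1564, 0.3541]
tcp_rot: [-0.0, 0.0, 1.0, 0.0]
force: [0.7, 0.2, -0.2]
grip_width: 0.0858
finger_force: 0.0
```

Emit:
{"api": "step_arm", "payload": {"motion": [-5, -40, 0, 0, 0, 0, 0, -5, -40, 0, 0, 0, 0, 0, -5, -40, 0, 0, 0, 0, 0, -5, -40, 0, 0, 0, 0, 0, -5, -40, 0, 0, 0, 0, 0, -5, -40, 10, 0, 0, 0, 0, -5, -40, 20, 0, 0, 0, 0, -5, -40, 30, 0, 0, 0, 0, -5, -40, 30, 0, 0, 0, 0, -5, -40, 30, 0, 0, 0, 0]}}

```text
clock: 2.43
tool_pos: [0.4394, -0.2197, 0.2504]
tcp_rot: [0.001, 0.0, 1.0, -0.0]
force: [1.3, 1.1, 0.1]
grip_width: 0.0855
finger_force: 0.0
```

Emit:
{"api": "step_arm", "payload": {"motion": [-5, -40, 30, 0, 0, 0, 0, -5, -40, 30, 0, 0, 0, 0, -5, -20, 20, 0, 0, 0, 0, 0, 0, 0, 0, 0, 0, 0, 0, 0, 0, 0, 0, 0, 0]}}

```text
clock: 2.85
tool_pos: [0.4515, -0.3053, 0.1799]
tcp_rot: [-0.002, 0.002, 1.0, 0.0]
force: [-0.1, 0.7, 0.3]
grip_width: 0.0853
finger_force: 0.0
```

Run:
```python
from h import *
import pickle
w=snap('wrist','w1.png'); pickle.dump(w,open('w1.pkl','wb'))
print(tool()[0], np.round(w['cam_to_world'],3), proj(w,(.459,-.35,.028)))
hsv=cv2.cvtColor(w['image'],cv2.COLOR_RGB2HSV)
m=cv2.inRange(hsv,(5,90,15),(20,255,255)); n,_,s,c=cv2.connectedComponentsWithStats(m)
for i in range(1,n):
    if s[i][4]>150: print(c[i],s[i])
```

```text
[ 0.45227213 -0.304455    0.18093398] [[ 0.002  0.95   0.313  0.371]
 [ 1.    -0.002  0.    -0.305]
 [ 0.001  0.313 -0.95   0.323]
 [ 0.     0.     0.     1.   ]] (np.float64(228.80227414729202), np.float64(197.81416751715318))
[ 92.31840023 154.50767854] [    0     0   201   414 42456]
[230.73449557 191.60903115] [ 197  159   68   66 3499]
[ 17.90230947 298.84018476] [   0  200   55  182 4330]
[495.90862069 336.87586207] [ 461  320   60   34 1160]
[ 92.05529954 415.64516129] [ 76 410  31  10 217]
```

View pics/w1.png

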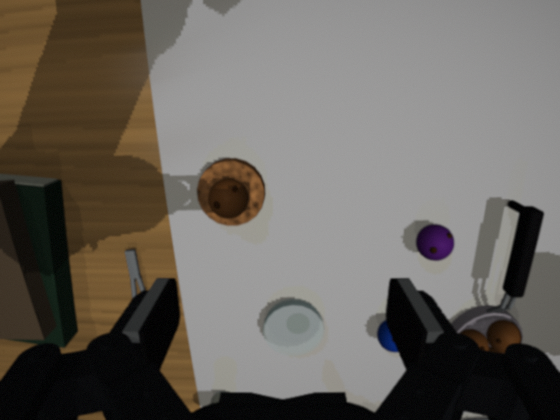

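The wrist view shows the gall on the ring at (229,197), matching the predicted projection (228.8,197.8).

Emit:
{"api": "step_arm", "payload": {"motion": [-2, -12, 30, 0, 0, 0, 0, -2, -12, 30, 0, 0, 0, 0, -2, -12, 30, 0, 0, 0, 0, -1, -9.5, 30, 0, 0, 0, 0, 0, 0, 0, 0, 0, 0, 0, 0, 0, 0, 0, 0, 0, 0, 0, 0, 0, 0, 0, 0, 0]}}

```text
clock: 3.48
tool_pos: [0.4609, -0.3495, 0.0634]
tcp_rot: [0.001, -0.0, 1.0, -0.0]
force: [-0.6, 0.6, 2.0]
grip_width: 0.0853
finger_force: 0.0
```

Run:
```python
from h import *
w=snap('wrist','w2.png'); print(tool()[0],tool()[1].as_quat(), proj(w,(.459,-.35,.028)))
hsv=cv2.cvtColor(w['image'],cv2.COLOR_RGB2HSV)
m=cv2.inRange(hsv,(5,90,10),(20,255,95)); n,_,s,c=cv2.connectedComponentsWithStats(m)
for i in range(1,n):
    if s[i][4]>300: print(c[i],s[i],onz(w,*c[i],.028))
```

```text
[ 0.46120125 -0.34967231  0.06371864] [-2.77621562e-04  9.99998587e-01 -4.05576927e-04  1.60774922e-03] (np.float64(281.0943428471214), np.float64(243.17566024126688))
[ 83.67628749 151.63462627] [    0     0   205   414 45942] [ 0.40979441 -0.44879282  0.028     ]
[278.5399568  186.65010799] [233 178  93  31 463] [ 0.4281117  -0.35129064  0.028     ]
[275.77804296 241.45783612] [ 228  206   98   72 5028] [ 0.45801546 -0.35280408  0.028     ]
```

View pics/w2.png

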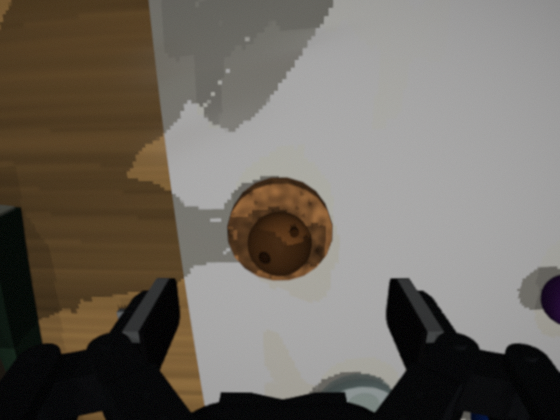

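The gall is centred at about (280,243), matching its projection (281,243). I'll descend and grip.

Emit:
{"api": "step_arm", "payload": {"motion": [1, -1, 16, 0, 0, 0, 0, 1, 0, 16, 0, 0, 0, 0, 0, 0, 15.5, 0, 0, 0, 0, 0, 0, 0, 0, 0, 0, 0, 0, 0, 0, 0, 0, 0, 0.4, 0, 0, 0, 0, 0, 0, 0.5, 0, 0, 0, 0, 0, 0, 0.7, 0, 0, 0, 0, 0, 0, 0.7, 0, 0, 0, 0, 0, 0, 0.7, 0, 0, 0, 0, 0, 0, 0.7], "grip_force": 20}}

```text
clock: 4.37
tool_pos: [0.4586, -0.3516, 0.0155]
tcp_rot: [0.001, 0.0, 1.0, -0.0]
force: [-0.1, 1.7, 9.7]
grip_width: 0.033
finger_force: 22.5
```

Emit:
{"api": "step_arm", "payload": {"motion": [0, 0, 0, 0, 0, 0, 0.7, 0, 0, 0, 0, 0, 0, 0.7, 0, 0, 0, 0, 0, 0, 0.7, 0, 0, 0, 0, 0, 0, 0.7]}}

```text
clock: 4.7
tool_pos: [0.4586, -0.3516, 0.0155]
tcp_rot: [0.001, 0.0, 1.0, -0.0]
force: [-0.1, 2.2, 9.8]
grip_width: 0.0326
finger_force: 22.5
```

Emit:
{"api": "step_arm", "payload": {"motion": [0, 0, -8, 0, 0, 0, 0.75, 0, 0, -15, 0, 0, 0, 0.75, 0, 0, -25, 0, 0, 0, 0.75, 0, 0, -25, 0, 0, 0, 0.75, 0, 0, -25, 0, 0, 0, 0.75, 0, 0, 0, 0, 0, 0, 0.75, 0, 0, 0, 0, 0, 0, 0.75]}}

```text
clock: 5.28
tool_pos: [0.4585, -0.3517, 0.1137]
tcp_rot: [0.002, 0.0, 1.0, -0.001]
force: [-0.1, 0.6, -0.5]
grip_width: 0.0324
finger_force: 19.9
```

Run:
```python
from h import *
w=snap('wrist','w3.png'); t=tool();print(t[0]); s=get_image('scene')
b=cv2.resize(s['image'][150:300,130:330],None,fx=2.8,fy=2.8,interpolation=2)[:,:,::-1]
cv2.imwrite('pics/c3.png',np.hstack([cv2.resize(w['image'][200:420,130:430,::-1],(400,300)),b[:300,:400]]))
```

```text
[ 0.4578361  -0.35095604  0.11240036]
```

View pics/c3.png

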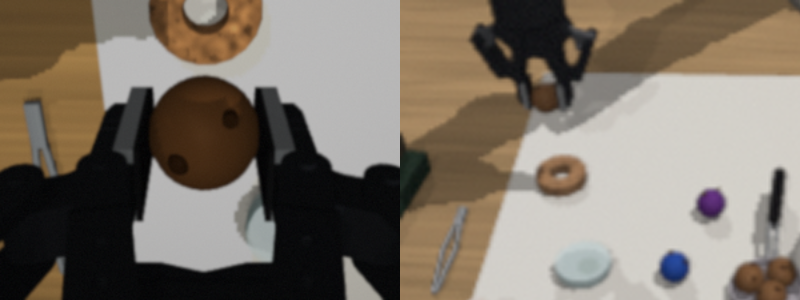

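The gall is held centrally and the ring stayed in place. Next I'll move near the pan at a height and measure the pan from close by.

Emit:
{"api": "step_arm", "payload": {"motion": [-10, 10, -10, 0, 0, 0, 0.75, -20, 22, -10, 0, 0, 0, 0.75, -20, 22, -10, 0, 0, 0, 0.75, -20, 22, -10, 0, 0, 0, 0.75, -20, 22, 0, 0, 0, 0, 0.75, -20, 22, 0, 0, 0, 0, 0.75, -20, 22, 0, 0, 0, 0, 0.75, -20, 22, 0, 0, 0, 0, 0.75, -8, 12, 0, 0, 0, 0, 0.75, 0, 0, 0, 0, 0, 0, 0.75]}}

```text
clock: 6.22
tool_pos: [0.6174, -0.1706, 0.1501]
tcp_rot: [-0.001, -0.003, 1.0, 0.001]
force: [-0.5, 0.3, -1.1]
grip_width: 0.0324
finger_force: 20.0
```

Emit:
{"api": "step_arm", "payload": {"motion": [0, 0, 0, 0, 0, 0, 0.75, 0, 0, 0, 0, 0, 0, 0.75, 0, 0, 0, 0, 0, 0, 0.75]}}

```text
clock: 6.47
tool_pos: [0.6142, -0.1775, 0.1518]
tcp_rot: [-0.0, 0.002, 1.0, -0.0]
force: [-0.4, 0.1, 0.5]
grip_width: 0.0321
finger_force: 20.0
```

Run:
```python
from h import *
import pickle
w=snap('wrist','w4.png'); pickle.dump(w,open('w4.pkl','wb')); t=tool();print(t[0])
print(proj(w,(.6245,-.091,.02)),w['fx'])
hsv=cv2.cvtColor(w['image'],cv2.COLOR_RGB2HSV)
m=cv2.inRange(hsv,(5,90,10),(20,255,200)); m=cv2.morphologyEx(m,cv2.MORPH_OPEN,np.ones((5,5)))
cs,_=cv2.findContours(m,0,2)
for c in cs:
    if cv2.contourArea(c)>300: print(cv2.minEnclosingCircle(c),cv2.contourArea(c))
g=cv2.GaussianBlur(cv2.cvtColor(w['image'],cv2.COLOR_RGB2GRAY),(3,3),0)
print(np.round(cv2.HoughCircles(g,cv2.HOUGH_GRADIENT,1,18,param1=100,param2=18,minRadius=15,maxRadius=60),1))
```

```text
[ 0.61440799 -0.1772668   0.15192716]
(np.float64(391.20021951510773), np.float64(207.55853753492522)) 367.63819104343634
((402.0, 412.5), 15.435449600219727) 316.5
((282.54376220703125, 297.0), 42.5770263671875) 5208.0
((381.0, 217.0), 41.10970687866211) 2594.0
((410.74139404296875, 190.5689697265625), 21.71559715270996) 1363.5
((4.5, 269.0), 150.06759643554688) 9792.5
((47.0, 1.5), 39.028934478759766) 1819.0
[[[386.5 201.5  48.3]
  [282.5 296.5  42.1]
  [133.5 174.5  36.8]
  [260.5 184.5  21.2]
  [126.5 193.5  52.3]
  [296.5  44.5  25.4]
  [369.5 190.5  33.8]
  [409.5 190.5  21.4]
  [396.5 230.5  21.8]
  [430.5 166.5  52.8]
  [365.5 213.5  31.6]
  [343.5 117.5  52.7]
  [363.5 122.5  39.1]
  [377.5 134.5  25.7]
  [ 69.5 289.5  15.6]
  [ 46.5 310.5  16. ]
  [427.5 133.5  30.4]
  [401.5 130.5  17.9]]]
```

View pics/w4.png

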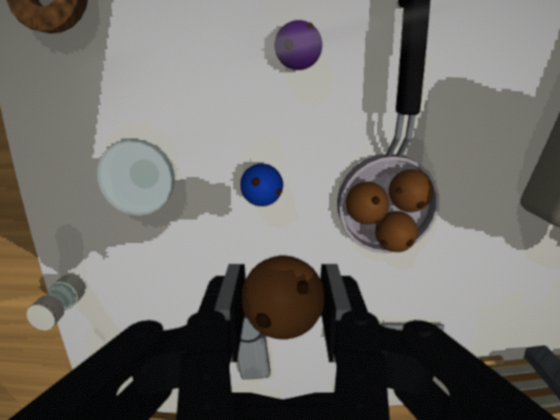

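The wrist view shows the pan rim centred at about (388,203). The lower galls are at (411,190), (397,231) and (367,203), and the held gall is at (282.5,296.5) with radius 42.

Run:
```python
from h import *
import pickle
w=pickle.load(open('w4.pkl','rb')); T=np.array(w['cam_to_world'])
tcp=np.array([.6144,-.1773,.1519])
o,d=ray(w,282.5,296.8)
for r in(41,42,42.6): print('held-tcp',r,np.round(o+d*w['fx']*.017/r/1 - tcp,4))
g=np.array([onz(w,*p,.02) for p in [(410.5,190),(396.5,231),(367.5,203)]]);print(np.round(g,4),g.mean(0))
print([np.linalg.norm(g[i]-g[j]) for i,j in((0,1),(0,2),(1,2))])
print('rim',onz(w,388,203.5,.016))
gr=cv2.cvtColor(w['image'],cv2.COLOR_RGB2GRAY); m=(gr[0:118,385:435]<35).astype(np.uint8)
ys,xs=np.nonzero(m); p=np.array([onz(w,x+385,y,.043) for x,y in zip(xs,ys)]); 
print('handle',p.min(0),p.max(0),p.mean(0)); W,V=np.linalg.eigh(np.cov(p[:,:2].T)); print(V[:,1])
```

```text
held-tcp 41 [0.0021 0.0001 0.0099]
held-tcp 42 [0.0001 0.0001 0.013 ]
held-tcp 42.6 [-0.001   0.0001  0.0149]
[[ 0.61   -0.0769  0.02  ]
 [ 0.6446 -0.0848  0.02  ]
 [ 0.6207 -0.1103  0.02  ]] [ 0.62509057 -0.09065112  0.02      ]
[np.float64(0.03540364574784279), np.float64(0.0350339183428055), np.float64(0.03496856516393649)]
rim [ 0.62239097 -0.0926668   0.016     ]
handle [ 0.47856547 -0.10351406  0.043     ] [ 0.55029052 -0.08453263  0.043     ] [ 0.51521231 -0.09271612  0.043     ]
[-0.99999736 -0.00229607]
```

Emit:
{"api": "step_arm", "payload": {"motion": [-3, 20, 0, 0, 0, 0, 0.75, -3, 25, 0, 0, 0, 0, 0.75, -3, 25, 0, 0, 0, 0, 0.75, -1.5, 16.5, 0, 0, 0, 0, 0.75, 0, 0, 20, 0, 0, 0, 0.75, 0, 0, 25, 0, 0, 0, 0.75, 0, 0, 25, 0, 0, 0, 0.75, 0, 0, 20, 0, 0, 0, 0.75, 0, 0, 0, 0, 0, 0, 0.75, 0, 0, 0, 0, 0, 0, 0.75]}}

```text
clock: 7.35
tool_pos: [0.6253, -0.0898, 0.0616]
tcp_rot: [-0.001, 0.001, 1.0, -0.0]
force: [0.2, -0.1, 0.8]
grip_width: 0.0327
finger_force: 20.0
```

Emit:
{"api": "step_arm", "payload": {"motion": [0, 0, 0, 0, 0, 0, 0.75, 0, 0, 0, 0, 0, 0, 0.75, 0, 0, 0, 0, 0, 0, 0.75]}}

```text
clock: 7.6
tool_pos: [0.6273, -0.0891, 0.0635]
tcp_rot: [0.001, 0.001, 1.0, -0.0]
force: [-0.7, -0.5, -0.1]
grip_width: 0.0326
finger_force: 20.0
```

Run:
```python
from h import *
w=snap('wrist','w5.png'); t=tool();print(t[0])
s=get_image('scene')
for n in ((.625,-.0907,.0735),(.61,-.0769,.02),(.6446,-.0848,.02),(.6207,-.1103,.02)): print(proj(s,n),proj(w,n))
cv2.imwrite('pics/c5.png',np.hstack([cv2.resize(w['image'][150:420,130:430,::-1],(400,360)),cv2.resize(s['image'][190:290,205:305,::-1],(360,360),interpolation=2)]))
```

```text
[ 0.62709735 -0.08896719  0.06319711]
(np.float64(260.1407850842955), np.float64(237.45429562276783)) (np.float64(278.2023797902386), np.float64(287.30165075402573))
(np.float64(265.41496980457595), np.float64(246.43885837638356)) (np.float64(304.8926067772755), np.float64(210.66045610500728))
(np.float64(261.92739966421783), np.float64(254.96450900783657)) (np.float64(289.7214094570505), np.float64(268.3837162584095))
(np.float64(254.03597010774976), np.float64(248.58893210629267)) (np.float64(243.2435254318088), np.float64(229.22668204106208))
```

View pics/c5.png

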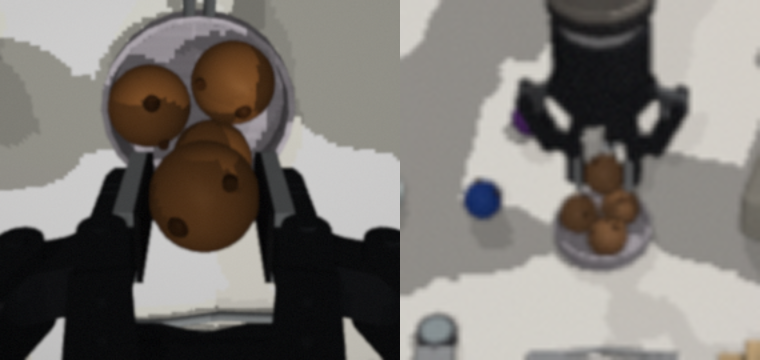

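Lower galls appear at (303,211) and (242,229), as predicted. I'll shift 2 mm and descend gently.

Emit:
{"api": "step_arm", "payload": {"motion": [1, -1, 4, 0, 0, 0, 0.75, 1, -1, 6, 0, 0, 0, 0.75, 0, 0, 5, 0, 0, 0, 0.75, 0, 0, 4, 0, 0, 0, 0.75, 0, 0, 3, 0, 0, 0, 0.75, 0, 0, 2, 0, 0, 0, 0.75, 0, 0, 1, 0, 0, 0, 0.75, 0, 0, 0, 0, 0, 0, 0.75, 0, 0, 0, 0, 0, 0, 0.75, 0, 0, 0, 0, 0, 0, 0.75]}}

```text
clock: 8.53
tool_pos: [0.6245, -0.0908, 0.0371]
tcp_rot: [0.0, 0.0, 1.0, -0.0]
force: [-0.2, -1.6, 0.6]
grip_width: 0.0328
finger_force: 20.0
```

Emit:
{"api": "step_arm", "payload": {"motion": [0, 0, 1, 0, 0, 0, 0.75, 0, 0, 0, 0, 0, 0, 0.75, 0, 0, 0, 0, 0, 0, 0.75]}}

```text
clock: 8.78
tool_pos: [0.6247, -0.0909, 0.0362]
tcp_rot: [0.0, 0.0, 1.0, -0.0]
force: [-0.7, -1.0, 1.3]
grip_width: 0.0324
finger_force: 21.1
```

Emit:
{"api": "step_arm", "payload": {"motion": [0, 0, 0.7, 0, 0, 0, 0.75, 0, 0, 0, 0, 0, 0, 0.75, 0, 0, 0, 0, 0, 0, 0.75]}}

```text
clock: 9.03
tool_pos: [0.6252, -0.091, 0.036]
tcp_rot: [0.001, 0.0, 1.0, -0.0]
force: [-0.2, 0.8, 4.3]
grip_width: 0.0327
finger_force: 23.1
```

Emit:
{"api": "step_arm", "payload": {"motion": [0, 0, -0.6, 0, 0, 0, 0.75, 0, 0, 0, 0, 0, 0, 0.64, 0, 0, 0, 0, 0, 0, 0.61, 0, 0, 0, 0, 0, 0, 0.59, 0, 0, 0, 0, 0, 0, 0.57, 0, 0, 0, 0, 0, 0, 0.55, 0, 0, 0, 0, 0, 0, 0.52, 0, 0, 0, 0, 0, 0, 0.48, 0, 0, 0, 0, 0, 0, 0.44, 0, 0, 0, 0, 0, 0, 0.4]}}

```text
clock: 9.87
tool_pos: [0.6241, -0.0908, 0.0356]
tcp_rot: [-0.0, 0.0, 1.0, -0.0]
force: [-0.3, 0.2, -0.3]
grip_width: 0.0513
finger_force: 0.0
```

Emit:
{"api": "step_arm", "payload": {"motion": [0, 0, 0, 0, 0, 0, 0.35, 0, 0, 0, 0, 0, 0, 0.3, 0, 0, 0, 0, 0, 0, 0.3, 0, 0, -5, 0, 0, 0, 0.3, 0, 0, -15, 0, 0, 0, 0.3, 0, 0, -25, 0, 0, 0, 0.3, 0, 0, -25, 0, 0, 0, 0.3, 0, 0, -20, 0, 0, 0, 0.3, 0, 0, 0, 0, 0, 0, 0.3]}}

```text
clock: 10.62
tool_pos: [0.6272, -0.0919, 0.1315]
tcp_rot: [0.004, 0.001, 1.0, -0.0]
force: [0.8, 0.1, 1.0]
grip_width: 0.0601
finger_force: 0.0
```

Run:
```python
from h import *
w=snap('wrist','w6.png'); t=tool();print(t[0])
s=get_image('scene')
print(proj(w,(.625,-.091,.047)),proj(s,(.625,-.091,.047)))
cv2.imwrite('pics/c6.png',np.hstack([cv2.resize(w['image'][150:420,130:430,::-1],(400,360)),cv2.resize(s['image'][190:290,205:305,::-1],(360,360),interpolation=2)]))
```

```text
[ 0.62618184 -0.09134502  0.12936783]
(np.float64(283.4773439567319), np.float64(211.37925209267743)) (np.float64(260.1962471851977), np.float64(243.73329550165508))
```

View pics/c6.png

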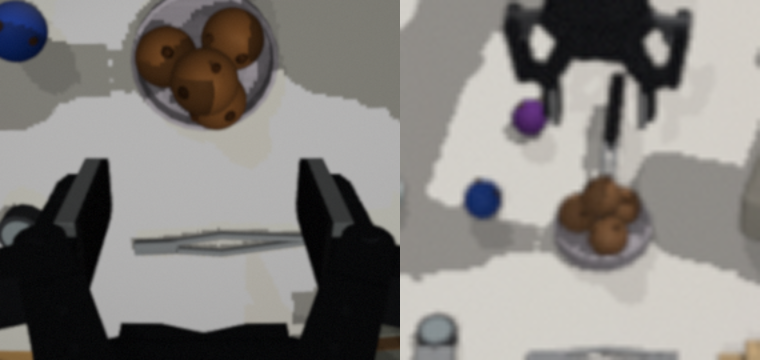

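The fourth gall rests in the hollow at about (283,210), against a predicted (283,211). Next I'll move over the handle with a narrower opening to stay clear of the purple ball.

Emit:
{"api": "step_arm", "payload": {"motion": [14, 0, 0, 0, 0, 0, 0.5, 20, 0, 0, 0, 0, 0, 0.5, 25, 0, 0, 0, 0, 0, 0.5, 25, 0, 0, 0, 0, 0, 0.5, 25, 0, 0, 0, 0, 0, 0.5, 17, 2, 0, 0, 0, 0, 0.5, 0, 0, 0, 0, 0, 0, 0.5, 0, 0, 0, 0, 0, 0, 0.5, 0, 0, 0, 0, 0, 0, 0.5]}}

```text
clock: 11.47
tool_pos: [0.4991, -0.0884, 0.1258]
tcp_rot: [0.0, 0.0, 1.0, -0.0]
force: [0.6, -0.5, 0.5]
grip_width: 0.0426
finger_force: 0.0
```

Run:
```python
from h import *
w=snap('wrist','w7.png'); t=tool();print(t[0],get_obs()['q'])
g=cv2.cvtColor(w['image'],cv2.COLOR_RGB2GRAY); print(proj(w,(.51,-.089,.043)),proj(w,(.466,-.088,.043)),proj(w,(.551,-.09,.043)))
cv2.imwrite('pics/c7.png',w['image'][:,:,::-1])
for v in range(150,330,15):
    r=g[v,200:360]; xs=np.nonzero(r<40)[0]+200
    if len(xs): print(v,xs.min(),xs.max(),len(xs),onz(w,xs.mean(),v,.043).round(4))
```

```text
[ 0.49939448 -0.08852463  0.12582771] [-0.52328675  0.41751824  0.72192515  2.0858208  -0.39341072  0.77322526
  2.01348028]
(np.float64(281.1655070375678), np.float64(231.89083565473854)) (np.float64(282.75232159493845), np.float64(166.4466017785512)) (np.float64(279.7548588461882), np.float64(286.18867476039316))
165 273 289 17 [ 0.4651 -0.0891  0.043 ]
180 271 290 20 [ 0.4747 -0.0894  0.043 ]
195 271 290 20 [ 0.4846 -0.0894  0.043 ]
210 271 290 20 [ 0.4947 -0.0894  0.043 ]
225 271 289 19 [ 0.5051 -0.0898  0.043 ]
240 271 289 19 [ 0.5158 -0.0898  0.043 ]
255 271 288 18 [ 0.5269 -0.0901  0.043 ]
270 226 339 30 [ 0.5383 -0.0893  0.043 ]
285 200 359 35 [ 0.5501 -0.0962  0.043 ]
300 200 348 37 [ 0.5622 -0.0931  0.043 ]
315 200 351 51 [ 0.5749 -0.093   0.043 ]
```

View pics/c7.png

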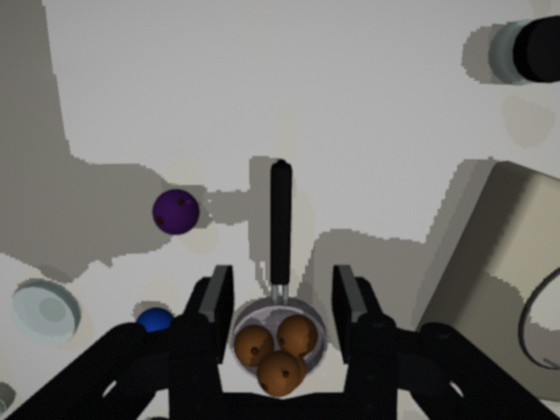

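The handle is centred at y≈-0.0895 and the pile is intact at (280,355). I'll descend onto the handle and close gently.

Emit:
{"api": "step_arm", "payload": {"motion": [0, -1, 15, 0, 0, 0, 0.5, 0, 0, 25, 0, 0, 0, 0.5, 0, 0, 25, 0, 0, 0, 0.5, 0, 0, 20, 0, 0, 0, 0.5, 0, 0, 15, 0, 0, 0, 0.5, 0, 0, 8, 0, 0, 0, 0.5, 0, 0, 3, 0, 0, 0, 0.5, 0, 0, 0, 0, 0, 0, 0.5, 0, 0, 0, 0, 0, 0, 0.65, 0, 0, 0, 0, 0, 0, 0.7], "grip_force": 30}}

```text
clock: 12.35
tool_pos: [0.4992, -0.0898, 0.0156]
tcp_rot: [0.001, 0.0, 1.0, -0.0]
force: [0.3, 0.1, 0.3]
grip_width: 0.0258
finger_force: 0.0
```

Emit:
{"api": "step_arm", "payload": {"motion": [0, 0, 0, 0, 0, 0, 0.72, 0, 0, 0, 0, 0, 0, 0.74, 0, 0, 0, 0, 0, 0, 0.76, 0, 0, 0, 0, 0, 0, 0.78, 0, 0, 0, 0, 0, 0, 0.8, 0, 0, 0, 0, 0, 0, 0.82, 0, 0, 0, 0, 0, 0, 0.84, 0, 0, 0, 0, 0, 0, 0.86, 0, 0, 0, 0, 0, 0, 0.88, 0, 0, 0, 0, 0, 0, 0.9]}}

```text
clock: 13.18
tool_pos: [0.4984, -0.0898, 0.0148]
tcp_rot: [0.0, 0.001, 1.0, -0.0]
force: [-0.6, -0.8, 0.8]
grip_width: 0.0137
finger_force: 30.2
```

Emit:
{"api": "step_arm", "payload": {"motion": [0, 0, 0, 0, 0, 0, 1, 0, 0, 0, 0, 0, 0, 1, 0, 0, 0, 0, 0, 0, 1, 0, 0, 0, 0, 0, 0, 1, 0, 0, 0, 0, 0, 0, 1], "grip_force": 90}}

```text
clock: 13.6
tool_pos: [0.4984, -0.0898, 0.0149]
tcp_rot: [0.0, 0.001, 1.0, -0.0]
force: [-0.4, -1.7, 3.0]
grip_width: 0.0125
finger_force: 87.7
```

Run:
```python
from h import *
w=get_image('wrist'); s=get_image('scene'); print(tool()[0],proj(w,(.625,-.0915,.047)))
cv2.imwrite('pics/c8.png',np.hstack([cv2.resize(w['image'][150:420,130:430,::-1],(400,360)),cv2.resize(s['image'][190:290,205:305,::-1],(360,360),interpolation=2)]))
```

```text
[ 0.49833043 -0.08978373  0.01486174] (np.float64(278.7188453979173), np.float64(528.1948451993203))
```

Emit:
{"api": "step_arm", "payload": {"motion": [0, 0, -2, 0, 0, 0, 1, 0, 0, -4, 0, 0, 0, 1, 0, 0, -6, 0, 0, 0, 1, 0, 0, -8, 0, 0, 0, 1, 0, 0, -8, 0, 0, 0, 1, 0, 0, -8, 0, 0, 0, 1, 0, 0, -6, 0, 0, 0, 1, 0, 0, -3, 0, 0, 0, 1, 0, 0, 0, 0, 0, 0, 1, 0, 0, 0, 0, 0, 0, 1]}}

```text
clock: 14.53
tool_pos: [0.4984, -0.0895, 0.0599]
tcp_rot: [0.0, 0.0, 1.0, 0.0]
force: [-0.7, 0.3, -1.4]
grip_width: 0.0126
finger_force: 87.7
```

```bash
cat >> h.py <<'E'
def brown(im,x,y,w,h):
    hsv=cv2.cvtColor(im['image'][y:y+h,x:x+w],cv2.COLOR_RGB2HSV)
    m=cv2.inRange(hsv,(3,90,10),(22,255,220)); m=cv2.morphologyEx(m,cv2.MORPH_OPEN,np.ones((2,2)))
    n,_,s,c=cv2.connectedComponentsWithStats(m)
    return [(np.round(c[i]+[x,y],1),s[i]+[x,y,0,0,0]) for i in range(1,n) if s[i][4]>25]
E
python3 - <<'E'
from h import *
o=get_obs();print(np.round(o['q'],2),tool()[0],o['wrist_torque'],o['finger_force'])
for k in('scene','top'):
    im=get_image(k)
    r=(235,210,55,60) if k=='scene' else (275,170,50,60)
    print(k,brown(im,*r))
    for p in((.625,-.0915,.092),(.61,-.0769,.065),(.6446,-.0848,.065),(.6207,-.1103,.065)): print(np.round(proj(im,p),1),17*im['fx']/1000/np.linalg.norm(np.array(im['cam_to_world'])[:3,3]-p))
E
```

```text
[-0.43  0.52  0.62  2.12 -0.51  0.64  2.11] [ 0.49837891 -0.08949727  0.05994863] [-0.03001031  0.18257584  0.00377246] 87.68884420394897
scene [(array([262. , 239.7]), array([251, 230,  22,  21, 304]))]
[259.7 232.9] 5.935771463042075
[265.3 236. ] 5.784578171783129
[261.7 244.5] 5.9063419295580095
[253.6 238.1] 5.810746832305227
top [(array([299.4, 202.3]), array([288, 190,  26,  24, 367]))]
[300.1 200.4] 6.877881048318226
[294.  207.6] 6.72594083727514
[297.1 194. ] 6.700706040053867
[307.2 203.3] 6.71227115369111
```

Emit:
{"api": "step_arm", "payload": {"motion": [0, 0, -3, 0, 0, 0, 1, 0, 0, -6, 0, 0, 0, 1, 0, 0, -8, 0, 0, 0, 1, 0, 0, -8, 0, 0, 0, 1, 0, 0, -8, 0, 0, 0, 1, 0, 0, -8, 0, 0, 0, 1, 0, 0, -5, 0, 0, -0.02, 1, 0, 0, -2, 0, 0, -0.03, 1, 0, 0, 0, 0, 0, -0.03, 1, 0, 0, 0, 0, 0, -0.02, 1]}}

```text
clock: 15.47
tool_pos: [0.4982, -0.0895, 0.1078]
tcp_rot: [0.0, -0.051, 0.999, 0.0]
force: [-0.9, -0.5, -2.8]
grip_width: 0.0123
finger_force: 87.7
```

```bash
python3 -c "
from h import *
o=get_obs();print(np.round(o['q'],2),tool()[0],tool()[1].as_matrix().round(3))"
```

```text
[-0.48  0.44  0.67  2.1  -0.41  0.73  2.13] [ 0.49824396 -0.08945837  0.10779255] [[-0.995 -0.102 -0.   ]
 [-0.102  0.995  0.   ]
 [-0.     0.    -1.   ]]
```

Emit:
{"api": "step_arm", "payload": {"motion": [0, 4, 0, 0, 0, 0, 1, 0, 8, 0, 0, 0, 0, 1, 0, 12, 0, 0, 0, 0, 1, 0, 14, 0, 0, 0, 0, 1, -0.5, 14, 0, 0, 0, 0, 1, -0.5, 14, 0, 0, 0, 0, 1, -0.5, 14, 0, 0, 0, 0, 1, 0, 14, 0, 0, 0, 0, 1, 0, 12, 0, 0, 0, 0, 1, 0, 10, 0, 0, 0, 0, 1]}}

```text
clock: 16.3
tool_pos: [0.4878, 0.0278, 0.1074]
tcp_rot: [-0.0, -0.05, 0.999, 0.0]
force: [1.0, 0.5, -1.8]
grip_width: 0.0127
finger_force: 87.7
```

Emit:
{"api": "step_arm", "payload": {"motion": [0, 8, 0, 0, 0, 0, 1, 0, 5, 0, 0, 0, 0, 1, 0, 3, 0, 0, 0, 0, 1, 0, 0, 0, 0, 0, -0.02, 1, 0, 0, 0, 0, 0, -0.04, 1, 0, 0, 0, 0, 0, -0.06, 1, 0, 0, 0, 0, 0, -0.06, 1, 0, 0, 0, 0, 0, -0.06, 1, 0, 0, 0, 0, 0, -0.04, 1, 0, 0, 0, 0, 0, -0.02, 1]}}

```text
clock: 17.13
tool_pos: [0.4868, 0.041, 0.1079]
tcp_rot: [0.0, -0.199, 0.98, -0.0]
force: [0.7, 0.4, -2.1]
grip_width: 0.0126
finger_force: 87.7
```

Run:
```python
from h import *
o=get_obs();t=tool();print(np.round(o['q'],2),t[0],t[1].as_matrix().round(3))
c=t[0]+t[1].apply([-.1266,-.002,-.032]);print('d est',c)
s=get_image('scene');print(proj(s,c),brown(s,290,160,80,90))
```

```text
[-0.7   0.39  0.6   2.13 -0.34  0.71  2.1 ] [0.48683028 0.04096173 0.10787103] [[-0.921 -0.39   0.   ]
 [-0.39   0.921 -0.   ]
 [-0.    -0.    -1.   ]]
d est [0.60418976 0.08847237 0.13988747]
(np.float64(324.15361548139344), np.float64(218.32111870254744)) [(array([293.5, 168.2]), array([290, 160,   9,  18, 133])), (array([326.3, 164.7]), array([324, 160,   6,  10,  56])), (array([325., 226.]), array([313, 215,  23,  22, 294]))]
```

Emit:
{"api": "step_arm", "payload": {"motion": [0, 0, 0, 0, 0, -0.02, 1, 0, 0, 0, 0, 0, -0.04, 1, 0, 0, 0, 0, 0, -0.06, 1, 0, 0, 0, 0, 0, -0.07, 1, 0, 0, 0, 0, 0, -0.07, 1, 0, 0, 0, 0, 0, -0.06, 1, 0, 0, 0, 0, 0, -0.05, 1, 0, 0, 0, 0, 0, -0.03, 1, 0, 0, 0, 0, 0, -0.01, 1, 0, 0, 0, 0, 0, 0, 1]}}

```text
clock: 18.02
tool_pos: [0.4868, 0.0416, 0.1078]
tcp_rot: [0.0, -0.393, 0.919, -0.0]
force: [0.8, 0.3, -1.8]
grip_width: 0.0126
finger_force: 87.7
```

Run:
```python
from h import *
o=get_obs();t=tool();print(np.round(o['q'],2),np.round(o['force'],1),o['wrist_torque'],t[0],t[1].as_matrix().round(3))
c=t[0]+t[1].apply([-.1266,-.002,-.032]);print('d est',c)
s=get_image('scene');print(proj(s,c),brown(s,310,190,60,60))
for a in (15,135,255):
    p=c+[.02*np.cos(np.radians(a)+.8),.02*np.sin(np.radians(a)+.8),-.027]; print('low',np.round(proj(s,p),1))
hsv=cv2.cvtColor(s['image'],cv2.COLOR_RGB2HSV)
for v in range(205,240,2): print(v,''.join('B' if 3<=h<=22 and S>90 else ('W' if V>225 else ('.' if V>120 else '#')) for h,S,V in hsv[v,310:362]))
```

```text
[-0.62  0.37  0.49  2.13 -0.27  0.7   2.44] [ 0.8  0.3 -1.8] [-0.11861503  0.09404915 -0.03560908] [0.48681676 0.04158429 0.10780093] [[-0.69  -0.723  0.   ]
 [-0.723  0.69  -0.   ]
 [-0.    -0.    -1.   ]]
d est [0.57567363 0.13178357 0.13980257]
(np.float64(338.96401861404615), np.float64(212.14213130942383)) [(array([340.2, 219.8]), array([329, 209,  23,  20, 278]))]
low [344.2 221.6]
low [337.3 214.4]
low [332.1 221.2]
205 #....########.......................................
207 ###.....##..##...............##...###...............
209 ...##........##...........#BBBBBBBB#################
211 ..............###........#BBBBBBBBB#................
213 ................##....##BBBBBBBBBBB#................
215 .................#######BBBBBBBBBBB##...............
217 ................######BBBBBBBBBBBBBBB###............
219 ...............####BBBBBBBBBBBBBBBBBBBBB##..........
221 ...............###BBBBBBBBBBB##BBBBBBBBBB##.........
223 ##..#.........####BBBBBBBBBB###BBBBBBBBBB####.......
225 ######...#.########BBBBBBBBB####BBBBBBBB###.........
227 #############.########BB##########BBBB####..........
229 #########################################...........
231 #######################################.............
233 ######################################..............
235 #####################################...............
237 ##########################################..........
239 ############################################........
```

The pile is intact: its top gall sits within about 1 px of the prediction, under the lens at z≈0.14. I'll let it settle, then hand in.

Emit:
{"api": "step_arm", "payload": {"motion": [0, 0, 0, 0, 0, 0, 1, 0, 0, 0, 0, 0, 0, 1, 0, 0, 0, 0, 0, 0, 1, 0, 0, 0, 0, 0, 0, 1, 0, 0, 0, 0, 0, 0, 1, 0, 0, 0, 0, 0, 0, 1]}}

```text
clock: 18.57
tool_pos: [0.4867, 0.0419, 0.1078]
tcp_rot: [-0.0, -0.394, 0.919, 0.0]
force: [0.1, 0.5, -1.8]
grip_width: 0.0125
finger_force: 87.7
```

```bash
python3 -c "
from h import *
from rig import sign_off
s=get_image('scene');print(brown(s,310,190,60,60),tool()[0],np.abs(get_obs()['joint_vel']).max())
print(sign_off())"
```

```text
[(array([340.3, 219.8]), array([329, 209,  23,  20, 277]))] [0.48674533 0.04186954 0.10778612] 0.0016992464129782102
the job is handed in; nothing more can be done
None
```

I set the fourth gall on the pile, carried the pan level under the lens and handed the job in at about 19 s; the arm was still and the pile intact in the last image, with the top gall estimated on the lens axis to within a few mm, about 80 mm below the lens, but `sign_off()` returned no verdict.

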